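Refit a hob knob and hold it pressed

ROBOT

A 7-joint arm with a two-finger parallel gripper is mounted at the origin on the work surface. World frame = base frame: x ahead of the robot, y to its left, z up, the work surface at z = 0. Lengths are in m, angles in rad, forces in N, time in s.
With the tool pointing down it reaches from about 0.425 to 1.025 m from the base axis. Payload 3.6 kg.
Tool frame: the origin (TCP) lies on the centre line of the jaws, within the pads' length; the fingertips stand 22 mm ahead of it and the grasp point (between the pads) lies 3 mm ahead of it; z points along the fingers, y is the line along which they close (so a half turn about z gives the same grasp; the last joint's range is limited). The gripper opens to 85 mm and grips with 20 to 120 N. Pads are 22 mm wide; open, the fingers measure 114 mm over their backs; the gripper's body (76 mm by 85 mm) begins 54 mm behind the grasp point. The pads swing forward as they close: fully open they stand 13 mm farther back than shut.
Start: joints at [1.097, 0.591, 0.048, 1.609, -0.033, 0.943, -0.034], TCP at [0.269, -0.673, 0.253] pointing down, gripper open.
Joint ranges: [-2.69, 2.69], [-0.47, 2.24], [-1.27, 1.36], [0.19, 2.51], [-1.53, 4.68], [0.08, 2.07], [-3.09, 3.09]. Speed limits (rad/s): [2.57, 2.57, 3.14, 3.14, 3.14, 3.14, 3.14].

INTERFACE

Orientations are given as a 3x3 rotation matrix whose columns are the frame's x, y, z axes.
In Python, from cell import * gives the robot as it stands.
- The arm moves only by the tool drive_tool, never from a script. Its argument "increments" is a list of rows, each a list of 4 numbers: the shift along the world's x, y, z scaled (see below), then the turn about the world's z scaled (see below). A call has 1 to 10 rows; each row is the pose to reach, as a shift and turn from the pose commanded when the call began, turning the shorter way round; what a row does not reach only later rows make up. The controller multiplies each number of a shift by 400 mm and each number of a turn by 180 degrees. A row lasts 1/8 s, in which the tool goes at most 62.5 mm and 10.7 degrees, less where a joint would pass 70% of its speed; a pose out of reach is approached as far as the arm can. A call with a number of a shift or a turn outside -1 to 1 is refused whole. A call with a gripper value outside its range is refused whole. "gripper" is the opening, from 0 (shut) to 1 (fully open), set as the call begins (left out, the last holds). The fingers move at their own pace and stop on an object; "squeeze" is the grip in N (left out, the last holds). Time passes only in rows, so rows that repeat a pose let the fingers close. It gives the time, the measured TCP pose, the force, the opening and the grip force at its end, in the units of the state.
- observe(): the state, without advancing time (a new reading comes with each control period).
- grab_frame(name): name is "scene" or "top"; returns a dict with "frame" (400x640x3 uint8, red, green, blue), "fx", "fy", "cx", "cy" (pixels), "extrinsics" (4x4, takes a point from world to camera coordinates). Camera axes: x right, y up, looking along -z (the intrinsics and any distortion apply to the point x, -y, -z); pixel columns grow to the right and rows downward; lengths in m; the calibration is good to about 2 mm. A picture is of the moment at which its call begins. There is no depth.
- close_job(): hands the job in; it is judged then, once.
The state is a dict: "time": time; "joint_pos": joint angles; "joint_vel": joint speeds; "joint_efforts": joint torques, N m; "tool_pos": TCP position; "orientation": TCP orientation; "wrist_force": force on the tool from outside, world axes, zero at the start; "wrist_torque": the same for the moment, N m; "opening": opening from 0.0 (shut) to 1.0 (fully open); "grasp_force": force on a finger pad.
Only numpy, scipy, OpenCV 4.12 (cv2) and the standard library are available. Lean on these libraries where they do the work, as an engineer would, in place of code of your own. Each camera call takes 0.05 s, during which the arm holds its last target. There are 200 camera calls.

TASK

One control knob of the hob was taken off for cleaning and stands on the worktop. Turn it so that its D-shaped socket matches the bare spindle, push it fully home on the spindle, then press knob and spindle all the way down, as for lighting a burner, and finish while still holding it pressed down. Do not press the other knob and do not move the mug, the pepper mill or the soap bottle.

Things in the scene. Friction and masses are not known exactly. Their poses are not given: they have to be found in the camera images.
- hob: Fixed two-burner hob: steel panel 510 mm (x) by 290 mm (y), top 8 mm above the worktop. Origin: centre of its underside; x runs from the front edge (near the robot) to the back. The two controls stand 190 mm in front of the origin, 70 mm left and right of it; which one is bare varies. From 105 mm in front of the origin backwards: pan supports up to 42 mm above the worktop.
- knob: Loose black knob, about 60 g, upright on the worktop beside the hob, socket down. Round skirt 44 mm wide, 0 to 18 mm above the origin; on it a grip bar 44 mm long (x), 14 thick (y), 18 to 42 mm above the origin. Origin: centre of the underside, on the socket's axis. x axis: to the pointer, a lug 8 mm wide sticking out 11 mm from the skirt, with a thin white line on that half of the bar.
- knob_grip (a point): Middle of the loose knob's grip bar, 35 mm above its origin, same axes; pinch the bar here from above, across its 14 mm. Below, in the underside, opens the D-shaped socket: 14 mm deep, round part 14 mm in diameter, flat on the pointer side (+x) 3.5 mm from the axis. So on a fitted knob the pointer points the way the spindle's flat faces.
- spindle_top (a point): Top centre of the bare steel spindle, an upright D-shaft 12 mm in diameter, flat on its +x side 2.5 mm from the axis, tip bevelled 1.5 mm; top 30 mm above the worktop when up. It does not turn. x axis: the way the flat faces, within 0.7 rad of the hob's x. Low on it a thin brass collar 26 mm wide has a small tab on the flat's side. On a seated knob the origin is 14 mm below this point.
- spindle (a joint): Push travel of the bare spindle, m: 0 released (up), 0.005 pressed fully down against its stop. A spring pushes it up with about 5 N at 0 and 9 N at the stop.
- fitted (a joint): Push travel of the other control, whose knob is fitted, m: 0 released, 0.005 fully down; the same spring.
- fitted_top (a point): Top centre of the fitted knob, alike the loose one, 58 mm above the worktop.
- mug: White mug, 80 mm in diameter, 92 mm high, handle on its +y side, upright beside the hob on the side where the loose knob is not. Origin: centre of the underside.
- mill: Wooden pepper mill, 54 mm in diameter, 120 mm high, beside the rear of the hob. Origin: centre of the underside.
- soap: Soap bottle, 66 mm in diameter, 120 mm high, beside the rear of the hob. Origin: centre of the underside.

How it is judged:
By the outcome, as a careful person would: the job done as asked, in the order asked, and still so for the second after the job is handed in, while the arm keeps its last pose, push and grip.
It also fails if it takes over 42 s, if anything falls off the work surface, if the arm or the gripper's body presses on something with over 40 N, if the wrist force passes 120 N, or if a joint passes its speed limit or range.

## Working session

There is one attempt and no reset: what is moved stays moved. The work goes in short steps, Python scripts to look and compute and a tool call to move; the robot and the scene stay as the last step left them, time stands still between calls to the robot, and variables do not carry over. Pictures are saved under pics/ and viewed, at most 10 in all, crops included, and the job is handed in when it is done.

Besides the shell and the picture viewer there is one more tool, called after "Emit:" by a JSON object that holds its "op" and its "data". drive_tool: Moves the arm, as the interface text tells. Shifts and turns lie within -1 to 1; 1 stands for 400 mm of shift or 180 degrees of turn. Its arguments: {"type":"object","properties":{"increments":{"type":"array"},"gripper":{"type":"number"},"squeeze":{"type":"number"}},"required":["increments"]}

```bash
mkdir -p pics
cat > h.py <<'E'
from cell import *
import numpy as np, cv2
def snap(n,f):
    d=grab_frame(n); cv2.imwrite(f,d["frame"][:,:,::-1]); 
    import pickle; pickle.dump(d,open(f"{n}.pkl","wb")); return d
def load(n):
    import pickle; return pickle.load(open(f"{n}.pkl","rb"))
def back(d,u,v,z):
    E=np.array(d["extrinsics"]);R=E[:3,:3];t=E[:3,3]
    c=-R.T@t; r=R.T@np.array([(u-d["cx"])/d["fx"],-(v-d["cy"])/d["fy"],-1.])
    return c+r*(z-c[2])/r[2]
def proj(d,p):
    E=np.array(d["extrinsics"]);q=E[:3,:3]@np.array(p)+E[:3,3]
    return d["cx"]+d["fx"]*q[0]/-q[2], d["cy"]+d["fy"]*-q[1]/-q[2]
def crop(n,f,u0,v0,w,h,k):
    d=load(n); c=d["frame"][v0:v0+h,u0:u0+w,::-1]
    cv2.imwrite(f,cv2.resize(c,None,fx=k,fy=k,interpolation=cv2.INTER_CUBIC))
E
python3 -c "
from h import *
for n in('top','scene'):
    d=snap(n,f'pics/{n}0.png'); print({k:v for k,v in d.items() if k!='frame'})
print(observe())"
```

```text
{'fx': 370.4354218742407, 'fy': 370.4354218742407, 'cx': 306.6787286830082, 'cy': 201.67836605352107, 'extrinsics': array([[ 1.87941007e-02, -9.99823310e-01, -3.59971387e-04,
         2.79964146e-02],
       [ 9.94028152e-01,  1.86464561e-02,  1.07519032e-01,
        -5.81735940e-01],
       [-1.07493322e-01, -2.37854520e-03,  9.94202961e-01,
        -7.13859487e-01],
       [ 0.00000000e+00,  0.00000000e+00,  0.00000000e+00,
         1.00000000e+00]])}
{'fx': 426.0004071225365, 'fy': 426.0004071225365, 'cx': 318.558117873531, 'cy': 195.67963381376651, 'extrinsics': array([[ 0.79057633,  0.61221946,  0.01328165, -0.47869637],
       [-0.5204939 ,  0.660386  ,  0.54127297,  0.25037996],
       [ 0.32260682, -0.43483061,  0.84074204, -1.25109621],
       [ 0.        ,  0.        ,  0.        ,  1.        ]])}
{'time': 0.1, 'joint_pos': array([ 1.09648827,  0.59201526,  0.04831938,  1.6096954 , -0.03331437,
        0.94268172, -0.0336995 ]), 'joint_vel': array([-0.00073211, -0.00196252,  0.00178251, -0.00283837, -0.00120807,
        0.00052692, -0.00014689]), 'joint_efforts': array([ 4.18214884e-03, -5.49998224e+01,  1.55295622e+00, -1.98826236e+01,
        9.67210683e-03,  3.80419267e-03,  2.71509194e-06]), 'tool_pos': array([ 0.269209  , -0.67241644,  0.25226381]), 'orientation': array([[ 9.28342340e-01,  3.71725427e-01, -8.41237086e-04],
       [ 3.71726363e-01, -9.28340585e-01,  1.80831675e-03],
       [-1.08757212e-04, -1.99144701e-03, -9.99998011e-01]]), 'wrist_force': array([ 0.20870354,  0.31577181, -0.47732654]), 'wrist_torque': array([-0.05445694,  0.01407692, -0.03530264]), 'grasp_force': 0.0, 'opening': 1.0013143352151035}
```

View pics/top0.png

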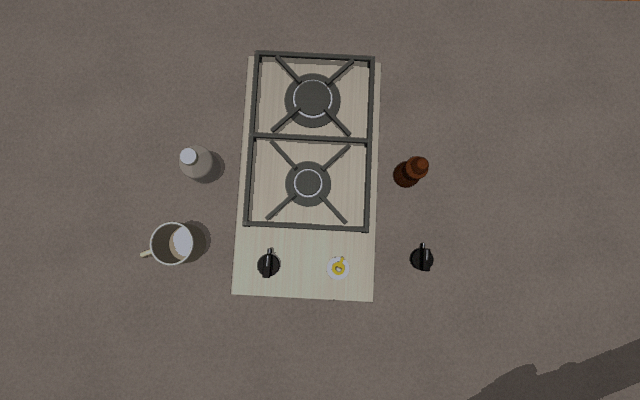

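View pics/scene0.png

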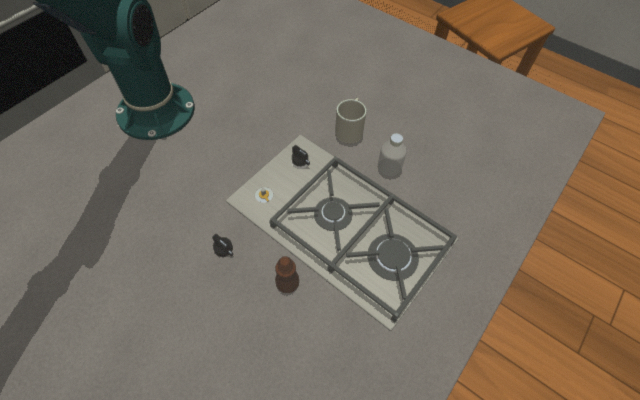

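The top view shows the loose knob at about (422,259), the bare spindle at (338,267) and the fitted knob at (268,264). The mug is at left. I'll enlarge these.

```bash
python3 -c "
from h import *
def g(n,u,v):
    c=load(n)['frame'][v-16:v+16,u-20:u+20,::-1]; return cv2.resize(c,None,fx=10,fy=9.375*320/300,interpolation=cv2.INTER_CUBIC)[:300]
def G(n,u,v):
    c=load(n)['frame'][v-15:v+15,u-20:u+20,::-1]; return cv2.resize(c,None,fx=10,fy=10,interpolation=cv2.INTER_CUBIC)
cv2.imwrite('pics/z.png',np.vstack([np.hstack([G('top',422,259),G('top',338,267)]),np.hstack([G('scene',222,244),G('scene',264,196)])]))
"
```

```text
(no output)
```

View pics/z.png

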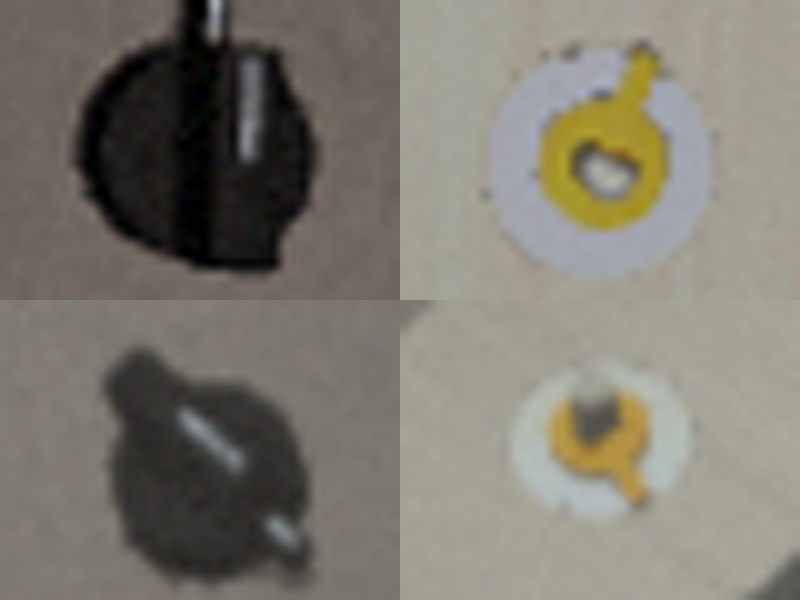

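```bash
python3 -c "
from h import *
T,S=load('top'),load('scene')
O={'k':{'T':(402,244),'S':(202,229)},'s':{'T':(318,252),'S':(244,181)}}
def b(o,c,x,y,z):
    u,v=O[o][c]; return back(T if c=='T' else S,u+(x+.5)/10-.5,v+(y+.5)/10-.5,z)
def yaw(a,c): d=c-a; return np.degrees(np.arctan2(d[1],d[0])), np.linalg.norm(d)
P=lambda *a: print(*[np.round(x,4) if not isinstance(x,str) else x for x in a])
for nm,c,p,q,z in [('barline','T',(245,160),(253,55),.042),('luglineT','T',(210,45),(215,-5),.018),('barline','S',(238,170-4),(182,110),.042),('luglineS','S',(268,220),(298,248),.018)]:
    a,e=b('k',c,*p,z),b('k',c,*q,z); P(nm+c,a,e,*yaw(a,e))
P('lug tip T',b('k','T',213,-8,.018),'lugtipS',b('k','S',305,262,.018))
for c,p,q in [('T',(204,164),(247,55)),('S',(202,130),(243,203))]:
  for z in(.010,.012,.014):
    a,e=b('s',c,*p,z),b('s',c,*q,z); P('collar'+c,z,a,e,*yaw(a,e))
P('escT',b('s','T',200,162,.009),'escS',b('s','S',200,142,.009))
P('spT',b('s','T',208,170,.030),'spS',b('s','S',196,85,.030))
# hob corners
for uv in [(233,295),(373,301),(381,63)]: P(back(T,*uv,.008))
for uv in [(228,202),(302,136),(390,326)]: P(back(S,*uv,.008))
"; python3 -c "
from h import *
T=load('top');c=np.hstack([cv2.resize(T['frame'][238:278,400:440,::-1],None,fx=10,fy=10,interpolation=cv2.INTER_CUBIC),cv2.resize(T['frame'][244:284,248:288,::-1],None,fx=10,fy=10,interpolation=cv2.INTER_CUBIC)])
cv2.imwrite('pics/z2.png',cv2.convertScaleAbs(c,alpha=1.8,beta=10))"
```

```text
barlineT [ 0.4709 -0.1959  0.042 ] [ 0.4912 -0.1978  0.042 ] -5.2945 0.0204
luglineTT [ 0.4927 -0.1969  0.018 ] [ 0.5028 -0.1981  0.018 ] -6.5768 0.0101
barlineS [ 0.4896 -0.1985  0.042 ] [ 0.4695 -0.1962  0.042 ] 173.4823 0.0203
luglineSS [ 0.4934 -0.1982  0.018 ] [ 0.5038 -0.1991  0.018 ] -4.6637 0.0105
lug tip T [ 0.5034 -0.1977  0.018 ] lugtipS [ 0.5076 -0.2007  0.018 ]
collarT 0.01 [ 0.4493 -0.0271  0.01  ] [ 0.4714 -0.0356  0.01  ] -21.1607 0.0237
collarT 0.012 [ 0.4494 -0.0269  0.012 ] [ 0.4714 -0.0354  0.012 ] -21.1607 0.0236
collarT 0.014 [ 0.4496 -0.0267  0.014 ] [ 0.4715 -0.0352  0.014 ] -21.1607 0.0235
collarS 0.01 [ 0.4484 -0.0257  0.01  ] [ 0.4711 -0.0358  0.01  ] -23.7954 0.0249
collarS 0.012 [ 0.4494 -0.0266  0.012 ] [ 0.4721 -0.0366  0.012 ] -23.7954 0.0248
collarS 0.014 [ 0.4504 -0.0274  0.014 ] [ 0.4731 -0.0374  0.014 ] -23.7954 0.0248
escT [ 0.4496 -0.0263  0.009 ] escS [ 0.4499 -0.0283  0.009 ]
spT [ 0.4495 -0.0262  0.03  ] spS [ 0.4484 -0.0251  0.03  ]
[0.3912 0.1842 0.008 ]
[ 0.3847 -0.0985  0.008 ]
[ 0.8883 -0.1161  0.008 ]
[ 0.3937 -0.0996  0.008 ]
[0.403  0.1854 0.008 ]
[ 0.8843 -0.1107  0.008 ]
```

View pics/z2.png

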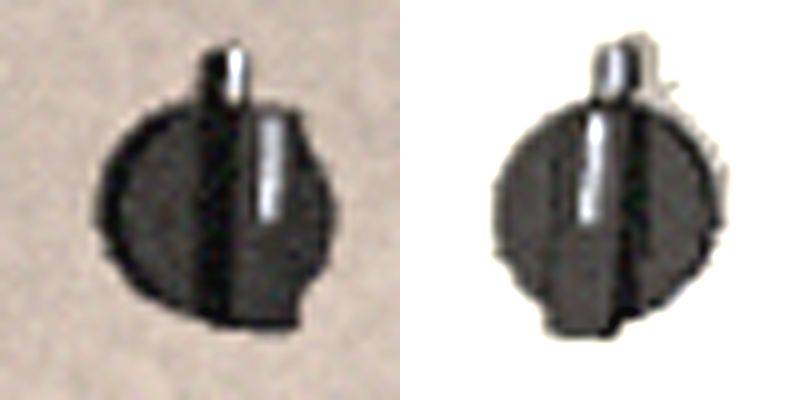

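The pictures show the loose knob's pointer facing away from the robot, with its centre at about (0.470,-0.196) and yaw about -5.5°. The spindle is at about (0.4494,-0.0265), and its brass tab gives a yaw of about -22°. Moving above the knob.

Emit:
{"op": "drive_tool", "data": {"increments": [[0.5, 1.0, -0.125, -0.152], [0.5, 1.0, -0.125, -0.152], [0.5, 1.0, -0.125, -0.152], [0.5, 1.0, -0.125, -0.152], [0.5, 1.0, -0.125, -0.152], [0.5, 1.0, -0.125, -0.152], [0.5, 1.0, -0.125, -0.152], [0.5, 1.0, -0.125, -0.152], [0.5, 1.0, -0.125, -0.152], [0.5, 1.0, -0.125, -0.152]], "gripper": 1}}

```text
time: 1.35
tool_pos: [0.4684, -0.2752, 0.2034]
orientation: [[0.995, -0.1, -0.0], [-0.1, -0.995, -0.001], [-0.0, 0.001, -1.0]]
wrist_force: [0.5, -0.1, -0.2]
opening: 1.002
grasp_force: 0.0
```

Emit:
{"op": "drive_tool", "data": {"increments": [[0.003, 0.198, -0.1, 0], [0.003, 0.198, -0.1, 0], [0.003, 0.198, -0.258, 0], [0.003, 0.198, -0.33, 0], [0.003, 0.198, -0.36, 0], [0.003, 0.198, -0.4, 0], [0.003, 0.198, -0.4, 0], [0.003, 0.198, -0.4, 0], [0.003, 0.198, -0.4, 0]], "gripper": 1}}

```text
time: 2.48
tool_pos: [0.4712, -0.1941, 0.0441]
orientation: [[0.995, -0.096, 0.002], [-0.096, -0.995, -0.001], [0.002, 0.0, -1.0]]
wrist_force: [-0.3, -1.1, -0.1]
opening: 1.005
grasp_force: 0.0
```

```bash
python3 -c "
from h import *
print(observe()['tool_pos'])
a=snap('top','pics/t2.png')['frame'][200:300,370:480,::-1];b=snap('scene','pics/s2.png')['frame'][190:290,170:280,::-1]
cv2.imwrite('pics/z3.png',cv2.resize(np.hstack([a,b]),None,fx=3.6,fy=3.6,interpolation=cv2.INTER_CUBIC))"
```

```text
[ 0.47124038 -0.19405821  0.04412106]
```

View pics/z3.png

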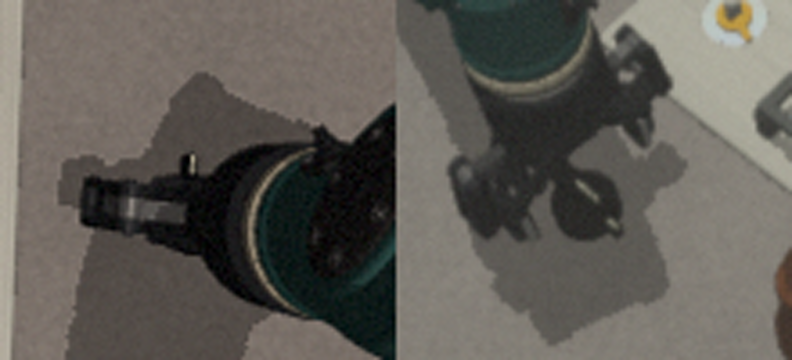

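The knob stands between the open fingers in the scene crop, so I'll close on it.

Emit:
{"op": "drive_tool", "data": {"increments": [[0, -0.003, 0, 0], [0, -0.003, 0, 0], [0, -0.003, 0, 0], [0, -0.003, 0, 0], [0, -0.003, 0, 0], [0, -0.003, 0, 0], [0, -0.003, 0, 0], [0, -0.003, 0, 0], [0, -0.003, 0, 0], [0, -0.003, 0, 0]], "gripper": 0, "squeeze": 60}}

```text
time: 3.82
tool_pos: [0.4708, -0.1951, 0.0434]
orientation: [[0.995, -0.097, 0.0], [-0.097, -0.995, -0.0], [0.0, 0.0, -1.0]]
wrist_force: [0.6, -0.1, 4.9]
opening: 0.15
grasp_force: 58.9
```

Emit:
{"op": "drive_tool", "data": {"increments": [[0, 0, 0.08, 0], [0, 0, 0.15, 0], [-0.053, 0.42, 0.15, -0.092], [-0.053, 0.42, 0.15, -0.092], [-0.053, 0.42, 0.15, -0.092], [-0.053, 0.42, 0.15, -0.092], [-0.053, 0.42, 0.15, -0.092], [-0.053, 0.42, 0.15, -0.092], [-0.053, 0.42, 0.15, -0.092], [-0.053, 0.42, 0.15, -0.092]]}}

```text
time: 5.08
tool_pos: [0.4495, -0.028, 0.1033]
orientation: [[0.926, -0.378, 0.0], [-0.378, -0.926, -0.0], [0.0, 0.0, -1.0]]
wrist_force: [1.3, 0.4, 0.1]
opening: 0.15
grasp_force: 58.7
```

```bash
python3 -c "
from h import *
o=observe();print(o['tool_pos'],o['orientation'][:2,0],o['opening'],o['grasp_force'],o['wrist_force'])
a=snap('top','pics/t3.png')['frame'][215:295,290:378,::-1];b=snap('scene','pics/s3.png')['frame'][140:220,220:308,::-1]
cv2.imwrite('pics/z4.png',cv2.convertScaleAbs(cv2.resize(np.hstack([a,b]),None,fx=4.5,fy=4.5,interpolation=cv2.INTER_CUBIC),alpha=1.5))"
```

```text
[ 0.44949762 -0.02796698  0.10329098] [ 0.92585139 -0.37788781] 0.15001505833264078 58.688392639160156 [1.33201298 0.43560933 0.05654137]
```

View pics/z4.png

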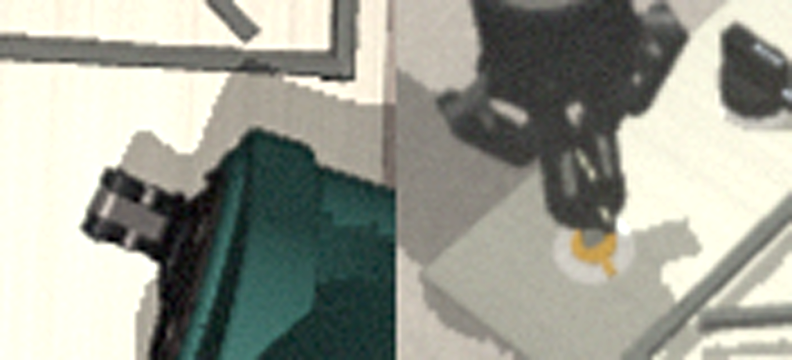

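The knob is held pointing along the tab, just above the spindle. I'll check the lug line against its prediction while descending to just above the tip.

Emit:
{"op": "drive_tool", "data": {"increments": [[0, 0.001, -0.03, 0], [0, 0.001, -0.06, 0], [0, 0.001, -0.06, 0], [0, 0.001, -0.06, 0]]}}

```text
time: 5.68
tool_pos: [0.4493, -0.0267, 0.079]
orientation: [[0.927, -0.376, -0.001], [-0.376, -0.927, 0.0], [-0.001, 0.0, -1.0]]
wrist_force: [-0.4, 0.0, -0.9]
opening: 0.149
grasp_force: 58.7
```

```bash
python3 -c "
from h import *
o=observe();p=o['tool_pos'];print(p,o['orientation'][:2,0],o['wrist_force'])
d=snap('scene','pics/s4.png'); x=np.array(o['orientation'])[:,0]; z0=p[2]-.0434
for nm,q in [('lugtip',p+x*.033),('lug root',p+x*.022),('bar end',p+x*.022)]:
    q=q.copy(); q[2]=z0+(.042 if nm=='bar end' else .018); print(nm,np.array(proj(d,q)).round(1))
print('spindle base',np.round(proj(d,[.4494,-.0265,.012]),1))
crop('scene','pics/z5.png',235,160,60,50,12)"
```

```text
[ 0.4492585  -0.02670874  0.07897518] [ 0.92651045 -0.37626829] [-0.41288196  0.01020841 -0.89954221]
lugtip [268.1 194.1]
lug root [266.  190.8]
bar end [265.1 185.3]
spindle base [263.8 193.5]
```

View pics/z5.png

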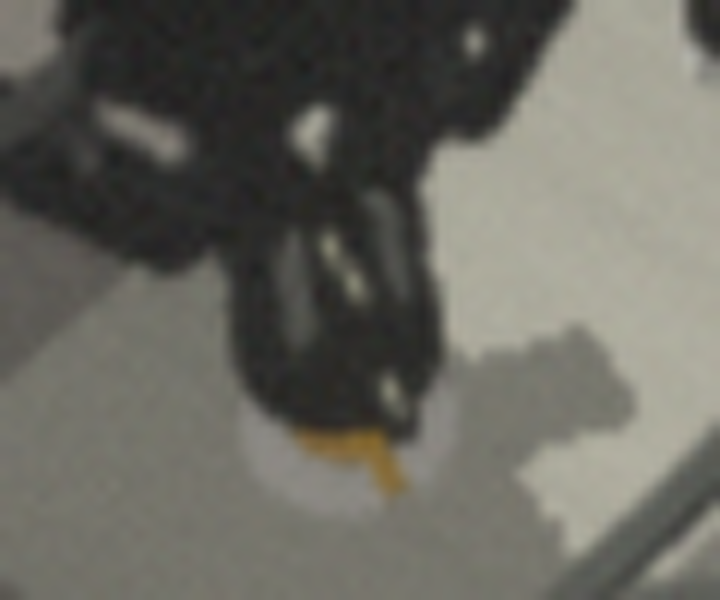

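The lug line ends at about (268.2,194.4) against a predicted (268.1,194.1), and its direction matches the tab. I'll start inserting.

Emit:
{"op": "drive_tool", "data": {"increments": [[0, 0, -0.01, 0], [0, 0, -0.02, 0], [0, 0, -0.03, 0], [0, 0, -0.03, 0]]}}

```text
time: 6.22
tool_pos: [0.4492, -0.0267, 0.067]
orientation: [[0.926, -0.376, -0.001], [-0.376, -0.926, 0.0], [-0.001, 0.0, -1.0]]
wrist_force: [0.0, -0.2, -1.7]
opening: 0.148
grasp_force: 58.7
```

It went 6 mm onto the spindle without force, so it has engaged. Continuing home.

Emit:
{"op": "drive_tool", "data": {"increments": [[0, 0, -0.008, 0], [0, 0, -0.016, 0], [0, 0, -0.02, 0], [0, 0, -0.02, 0]]}}

```text
time: 6.72
tool_pos: [0.4494, -0.0267, 0.0594]
orientation: [[0.926, -0.376, -0.0], [-0.376, -0.926, 0.0], [-0.0, -0.0, -1.0]]
wrist_force: [-0.4, 0.1, 2.5]
opening: 0.148
grasp_force: 59.1
```

Emit:
{"op": "drive_tool", "data": {"increments": [[0, 0, -0.004, 0], [0, 0, -0.008, 0], [0, 0, -0.012, 0], [0, 0, -0.013, 0], [0, 0, -0.013, 0]]}}

```text
time: 7.35
tool_pos: [0.4494, -0.0267, 0.0544]
orientation: [[0.926, -0.376, 0.0], [-0.376, -0.926, 0.0], [0.0, -0.0, -1.0]]
wrist_force: [-1.7, 0.3, 7.7]
opening: 0.145
grasp_force: 59.6
```

Emit:
{"op": "drive_tool", "data": {"increments": [[0, 0, -0.002, 0], [0, 0, -0.004, 0], [0, 0, -0.004, 0], [0, 0, -0.004, 0]]}}

```text
time: 7.85
tool_pos: [0.4495, -0.0267, 0.054]
orientation: [[0.926, -0.377, 0.001], [-0.377, -0.926, 0.001], [0.001, -0.001, -1.0]]
wrist_force: [-2.9, -0.1, 22.6]
opening: 0.149
grasp_force: 62.1
```

The force rose sharply from 7.7 to 22.6 N, so it has reached the hard stop. One look before handing in.

```bash
python3 -c "
from h import *
o=observe();print(o['tool_pos'],o['wrist_force'])
snap('scene','pics/s6.png');crop('scene','pics/z6.png',235,150,80,60,10)"
```

```text
[ 0.44947068 -0.02669767  0.05399172] [-2.86218762 -0.13389801 22.59301729]
```

View pics/z6.png

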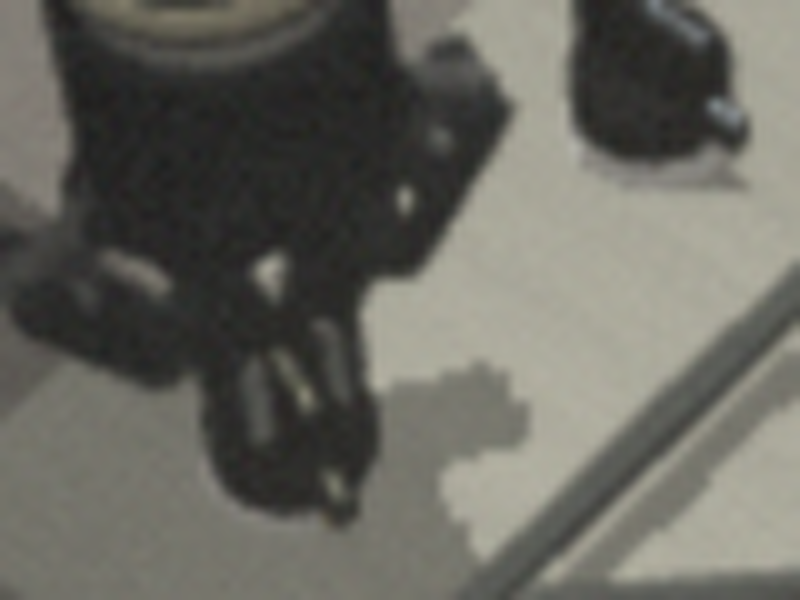

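The knob sits low over the spindle, with its lug at crop (340,500) covering the tab. The fitted knob at upper right is untouched. Handing in.

```bash
python3 -c "
from cell import *
print(close_job())"
```

```text
the job is handed in; nothing more can be done
None
```

The knob is turned to match the spindle's flat, pushed home and held pressed against its stop at about 22 N; I handed the job in at about 8 s, with no verdict returned.

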